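Square up a strap in the jig and hold it

ROBOT

A 7-joint arm with a two-finger parallel gripper is mounted at the origin on a cart in front of the work surface, level with it; the furniture and walls round the work are solid. World frame = base frame: x ahead of the robot, y to its left, z up, the work surface at z = 0. Lengths are in m, angles in rad, forces in N, time in s.
With the tool pointing down it reaches from about 0.425 to 0.925 m from the base axis. Payload 6.8 kg.
Tool frame: the origin (TCP) lies midway between the tips of the shut fingers; the grasp point (between the pads) lies 19 mm behind it; x points along the fingers, z is the direction in which the jaws open and shut, and the axes are right-handed (so a half turn about x gives the same grasp; the last joint's range is limited). The gripper opens to 85 mm and grips with 20 to 120 N. Pads are 22 mm wide; open, the fingers measure 114 mm over their backs; the gripper's body (76 mm by 85 mm) begins 54 mm behind the grasp point. The pads swing forward as they close: fully open they stand 13 mm farther back than shut.
Start: joints at [1.205, 0.477, 0.022, 1.555, -0.011, 1.109, -0.083], TCP at [0.172, -0.653, 0.231] pointing down, gripper open.
Joint ranges: [-2.96, 2.96], [-0.34, 2.1], [-1.41, 1.46], [0.24, 2.44], [-1.37, 4.51], [0.17, 1.92], [-2.96, 2.96]. Speed limits (rad/s): [2.39, 2.39, 3.14, 3.14, 3.14, 3.14, 3.14].

INTERFACE

Orientations are given as a unit quaternion [w, x, y, z].
In Python, from station import bot gives the robot as it stands. The module is installed in compiled form; this text tells all that it offers.
- The arm moves only by the shell command python3 -m jog 'ROWS' [FORCE]. ROWS is text: rows parted by semicolons, each of 7 numbers parted by spaces: the shift along the tool's x, y, z in mm, then the turn, a rotation vector about the tool's x, y, z in units of 6 degrees (1.0 is 6 degrees), then the finger opening in mm, from 0 to 85.4. A call has 1 to 5 rows; each row shifts and turns the commanded pose from where the row before left it, along the tool's axes as they then stand; what a row does not reach is not made up. A row lasts 1/10 s, in which the tool goes at most 50 mm and 8.59 degrees, less where a joint would pass 70% of its speed; a pose out of reach is approached as far as the arm can. A call with a gripper value outside its range is refused whole. The fingers move at their own pace and stop on an object; FORCE is the grip in N (left out, the last holds). Time passes only in rows, so rows that do not move let the fingers close. It gives the time, the measured TCP pose, the force and the opening at its end, in the units of the state.
- bot.get_obs(): the state, without advancing time (a new reading comes with each control period).
- bot.read_camera(name): name is "side" or "top"; returns (picture, depth): 384x512x3 uint8, red, green, blue; 384x512 float32, m along the optical axis (not along the pixel's ray), 0 where there is no reading.
- bot.calibration(name): a dict with "fx", "fy", "cx", "cy" (pixels), "T" (4x4, takes a point from camera to world coordinates). Camera axes: x right, y up, looking along -z (the intrinsics and any distortion apply to the point x, -y, -z); pixel columns grow to the right and rows downward; lengths in m; the calibration is good to about 2 mm. A picture is of the moment at which its call begins. calibration takes no time and is no camera call.
- bot.hand_in(): hands the job in, once; it reports no verdict.
The state is a dict: "t": time; "q": joint angles; "joint_vel": joint speeds; "joint_torque": joint torques, N m; "eef_pos": TCP position; "tool_rot": TCP orientation; "contact_force": force on the tool from outside, world axes, zero at the start; "torque": the same for the moment, N m; "gripper_width": opening from 0.0 (shut) to 1.0 (fully open).
Only numpy, scipy, OpenCV 4.12 (cv2) and the standard library are available. Lean on these libraries where they do the work, as an engineer would, in place of code of your own. Each camera call takes 0.05 s, during which the arm holds its last target.

TASK

Drop the eye of the steel strap over the pointed pin of the squaring jig, so that the strap lies flat on the base plate on the inner side of the stop dowel, with its plain end away from the fence, and let go of it. Then take the L-shaped squaring angle by its upright grip and, flat on the plate, press it into the corner between fence and strap until one leg bears along the fence and the other along the strap, pushing the strap square against pin and dowel. Finish while still gripping and pressing the angle there, and leave the other things on the bench undisturbed.

Things in the scene. Friction and masses are not known exactly. Their poses are not given: they have to be found in the camera images.
- jig: Squaring jig, fixed to the bench: dark steel base plate 180 (x) x 170 (y) x 8 mm, origin at the centre of its underside, z up. Pin, dowel and fence stand on its top. In its frame (mm): pin at (47, -45), dowel at (-50, -68), fence's working face x = 70, looking to -x. The strap belongs along x, eye on the pin, plain end to -x; pushed to -y against pin and dowel it is square, its +y edge at y = -33.
- fence: Steel fence bar fixed on the jig's base plate at its +x end: 16 (jig x) x 150 (jig y) mm, 12 mm high above the plate; origin at the centre of its underside, (78, 0, 8) mm in the jig frame, so its working face lies 8 mm to the -x side of it. Same axes as the jig.
- jig_pin (a point): Foot of the jig's upright locating pin, on the plate's top: 12 mm in diameter, 20 mm high above the plate, tapering over its top 7 mm to a 4 mm flat.
- jig_dowel (a point): Foot of the jig's stop dowel, on the plate's top: blunt, 10 mm in diameter, 13 mm high above the plate. The strap lies on its +y side (jig frame).
- jig_seat (a point): Point on the plate's top, (35, 2, 8) mm in the jig frame, where the squaring angle's origin comes to lie when it is pressed home; the angle then has the jig's own orientation.
- strap: Flat loose steel strap 137 x 30 x 10 mm, 0.12 to 0.2 kg, with a hole (the eye) through one end; x along it towards the eye, z up, origin on its underside, 65 mm from the plain end and 72 mm from the eye end, near its centre of mass. It can be gripped there across its 30 mm width.
- strap_eye (a point): Centre of the strap's 18 mm through hole (eye), at the underside, 57 mm along x from the strap's origin.
- square: Loose steel squaring angle (L), 0.2 to 0.33 kg: two legs 80 mm long, 16 mm wide, 12 mm high, joined by a low diagonal brace (8.5 mm high) with an upright grip. Origin on the underside, under the grip's centre; z up. Outer faces: x = +35 mm (leg from y = -35 to +45; bears on the fence) and y = -35 mm (leg from x = -45 to +35; bears on the strap). Outer corner at (35, -35) mm.
- square_grip (a point): Place to hold the angle: centre of the sides of its upright dark steel grip, 34 mm above the angle's origin. The grip is 36 mm long along (1, 1, 0) of the angle's frame, 12 mm thick along (1, -1, 0), the line towards the outer corner; its top is 48 mm above the angle's underside.
- pliers: Bystander, to be left alone: black-handled pliers lying on the bench, 128x37x8 mm; origin under its centre.
- graver: Bystander, to be left alone: graver with a wooden handle, 24x126x26 mm; origin under its centre.
- loupe: Bystander, to be left alone: small folding loupe, 66x40x12 mm; origin under its centre.
- wax_ring_1: Bystander, to be left alone: green wax ring, 37x38x14 mm; origin under its centre.
- canister_2: Bystander, to be left alone: small black canister, 34 mm wide, 47 mm high; origin under its centre.

How it is judged:
On the way:
1. the strap lies flat on the jig with its eye over the pin, let go (horizontal distance between strap_eye and jig_pin below 0.005 m and z of strap_eye in the frame of jig between 0.004 and 0.011 m and angle between strap's own z axis and vertical below 0.06 rad and contact force between the fingers and strap below 0.1 N), for 0.2 s.
At the end, for the whole second after the job is handed in: Strap flat, eye over the pin, not touched by the fingers, within 0.05 rad of the jig's x axis; angle flat on the plate (5 mm), within 0.04 rad of square and 3 to 5 mm of its seat, at rest, gripped, pressing with over 1.5 N on the fence and over 1.5 N on the strap (all of step 1 and angle between the x axis of strap and the x axis of jig, either way round below 0.05 rad and x of strap in the frame of jig below 0.02 m and angle between the x axis of square and the x axis of jig, either way round below 0.04 rad and x of square in the frame of jig between 0.031 and 0.038 m and y of square in the frame of jig between -0.003 and 0.007 m and z of square in the frame of jig between 0.004 and 0.013 m and angle between square's own z axis and vertical below 0.06 rad and contact force between square and fence above 1.5 N and contact force between square and strap above 1.5 N and contact force between the fingers and square above 2 N and linear speed of each of square, strap below 0.01 m/s); the arm keeps its last pose, push and grip.
It fails at once if a bystander is moved by more than 25 mm (distance of any of pliers, graver, loupe, wax_ring_1, canister_2 from where it was at the start of the episode above 0.025 m).
It also fails if it takes over 58 s, if anything falls off the work surface, if the arm or the gripper's body presses on something with over 40 N, if the wrist force passes 120 N, or if a joint passes its speed limit or range.

## Working session

There is one attempt and no reset: what is moved stays moved. The work goes in short steps, Python scripts to look and compute and a shell command to move; the robot and the scene stay as the last step left them, time stands still between calls to the robot, and variables do not carry over. Pictures are saved under pics/ and viewed, and the job is handed in when it is done.

```bash
mkdir -p pics; python3 - <<'E'
from station import bot
import cv2,numpy as np
print(bot.get_obs())
for n in ["top","side"]:
    p,d=bot.read_camera(n)
    cv2.imwrite(f"pics/{n}0.png",p[:,:,::-1]); np.savez(f"{n}0.npz",p=p,d=d)
    c=bot.calibration(n);print(n,c)
E
```

```text
{'t': 0.0, 'q': array([ 1.20491164,  0.47780417,  0.0223346 ,  1.55649684, -0.0114717 ,
        1.10932118, -0.08309794]), 'joint_vel': array([ 2.03538564e-04,  1.30343512e-03,  1.36613728e-04,  1.31821151e-03,
       -6.22844970e-04, -1.49039239e-03,  5.33319557e-05]), 'joint_torque': array([ 1.43109742e-05, -5.96446967e+01,  1.60806444e+00, -2.81193674e+01,
        1.25107021e-02,  9.48536064e-03, -1.00487844e-05]), 'eef_pos': array([ 0.17190256, -0.65209869,  0.23030376]), 'tool_rot': array([ 0.55956262,  0.43193549,  0.56069493, -0.43121062]), 'contact_force': array([-0.08085134, -0.34308852, -0.84488426]), 'torque': array([ 0.03456933, -0.00058847, -0.04620462]), 'gripper_width': 0.9970083590719204}
top {'fx': 481.4388125981783, 'fy': 481.4388125981783, 'cx': 260.4959537613823, 'cy': 190.6583706081187, 'T': array([[ 2.77281088e-03,  9.81970184e-01, -1.89015525e-01,
         2.91620646e-01],
       [-9.99913205e-01,  2.88070405e-04, -1.31719003e-02,
        -8.41010229e-02],
       [-1.28799636e-02,  1.89035643e-01,  9.81885753e-01,
         1.29397689e+00],
       [ 0.00000000e+00,  0.00000000e+00,  0.00000000e+00,
         1.00000000e+00]])}
side {'fx': 424.801439154421, 'fy': 424.801439154421, 'cx': 253.5028983668121, 'cy': 190.99799816945674, 'T': array([[ 0.90186022,  0.19450002, -0.38576922,  0.11014946],
       [-0.43147423,  0.45069327, -0.78147653, -0.94852416],
       [ 0.02186639,  0.87123207,  0.49038408,  0.58598162],
       [ 0.        ,  0.        ,  0.        ,  1.        ]])}
```

View pics/top0.png

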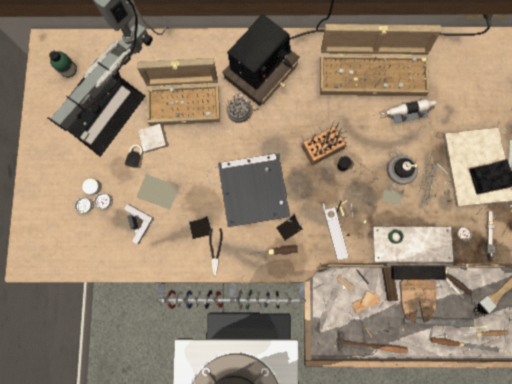

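View pics/side0.png

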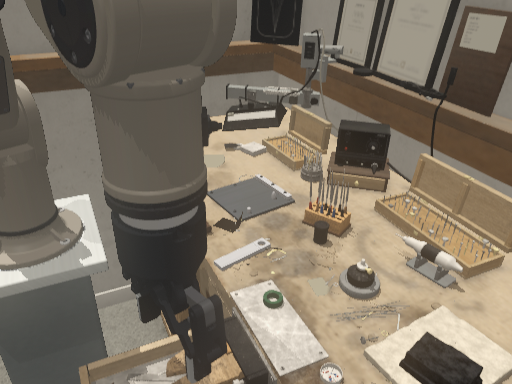

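```bash
python3 - <<'E'
import cv2,numpy as np
p=np.load("top0.npz")["p"][:,:,::-1]
a=cv2.resize(p[145:235,210:300],(540,540),interpolation=cv2.INTER_CUBIC)
b=cv2.resize(p[190:270,110:160],(300,480),interpolation=cv2.INTER_CUBIC)
c=cv2.resize(p[190:270,310:360],(300,480),interpolation=cv2.INTER_CUBIC)
cv2.imwrite("pics/za.png",a);cv2.imwrite("pics/zbc.png",np.hstack([b,c]))
E
```

```text
(no output)
```

View pics/za.png

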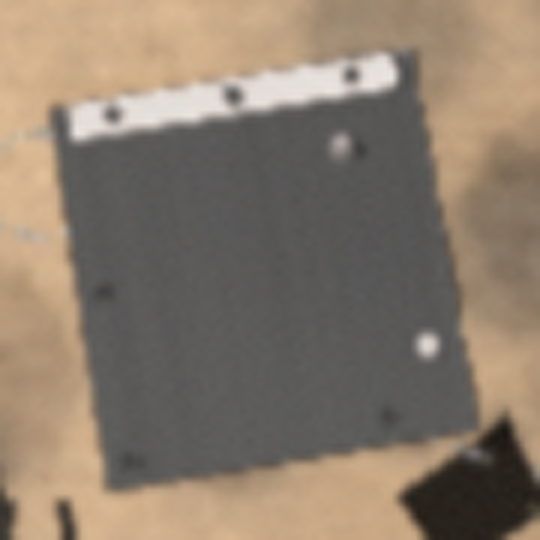

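View pics/zbc.png

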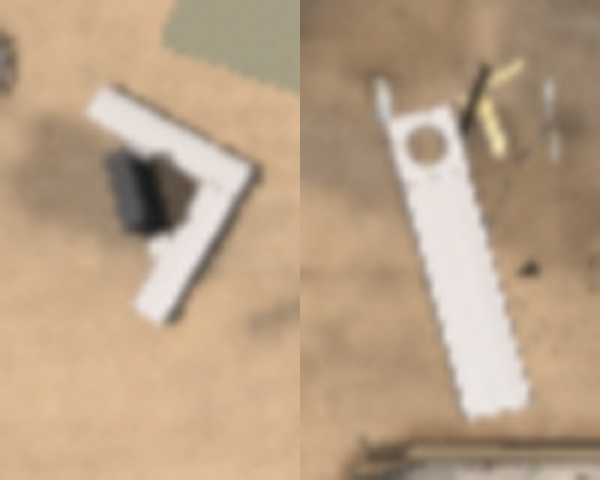

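```bash
cat > h.py <<'E'
import cv2,numpy as np
from station import bot
def deproj(name,uv,z):
    c=bot.calibration(name);T=c["T"];uv=np.atleast_2d(np.asarray(uv,float))
    r=np.c_[(uv[:,0]-c["cx"])/c["fx"],-(uv[:,1]-c["cy"])/c["fy"],-np.ones(len(uv))]@T[:3,:3].T
    o=T[:3,3];return o+r*((np.asarray(z)-o[2])/r[:,2])[:,None]
def proj(name,P):
    c=bot.calibration(name);T=c["T"];p=(np.atleast_2d(P)-T[:3,3])@T[:3,:3]
    return np.c_[c["cx"]+c["fx"]*p[:,0]/-p[:,2],c["cy"]+c["fy"]*p[:,1]/p[:,2]]
def zm(uv,x0,y0,s=6): return (np.asarray(uv,float)+.5)/s-.5+[x0,y0]
def comp(p,x0,y0,x1,y1,thr,s=6):
    g=cv2.cvtColor(p[y0:y1,x0:x1],cv2.COLOR_RGB2GRAY);g=cv2.resize(g,None,fx=s,fy=s,interpolation=cv2.INTER_CUBIC)
    m=(g>thr).astype(np.uint8);n,l,st,ce=cv2.connectedComponentsWithStats(m);k=1+np.argmax(st[1:,4])
    ct,hi=cv2.findContours((l==k).astype(np.uint8),cv2.RETR_CCOMP,cv2.CHAIN_APPROX_NONE)
    return [zm(q[:,0],x0,y0,s) for q in ct if len(q)>30]
E
python3 - <<'E'
from h import *
D=np.load("top0.npz");p=D["p"];d=D["d"]
# strap
for thr in (185,200,210):
    cs=comp(p,318,198,352,265,thr); cs.sort(key=len)
    o=deproj("top",cs[-1],0.010); r=cv2.minAreaRect((o[:,:2]*1000).astype(np.float32)); print("strap",thr,r,np.round(cv2.boxPoints(r)[:],1).tolist())
    for c in cs[:-1]:
        h=deproj("top",c,.01);print(" hole",cv2.minAreaRect((h[:,:2]*1000).astype(np.float32)))
for thr in (185,200,210):
    cs=comp(p,118,198,158,248,thr); cs.sort(key=len);o=deproj("top",cs[-1],0.012)*1000
    hull=cv2.convexHull(o[:,:2].astype(np.float32)); t=cv2.approxPolyDP(hull,5,True)[:,0];print("sq",np.round(t,1).tolist())
for thr in (150,180):
    cs=comp(p,215,150,280,172,thr);cs.sort(key=len);o=deproj("top",cs[-1],.020)*1000
    print("fence",cv2.minAreaRect(o[:,:2].astype(np.float32)))
print("pin",deproj("top",zm([342,145],210,145),.028),"dowel",deproj("top",zm([428,345],210,145),.021))
cor=zm([[52,106],[412,50],[478,430],[107,490]],210,145);print(deproj("top",cor,.008)*1000)
E
```

```text
strap 185 ((429.88702392578125, -267.37652587890625), (152.3977813720703, 31.92884063720703), 13.74539852142334) [[352.1000061035156, -270.0], [359.70001220703125, -301.0], [507.70001220703125, -264.79998779296875], [500.1000061035156, -233.8000030517578]]
 hole ((475.6582946777344, -255.4049072265625), (18.38937759399414, 18.963863372802734), 33.61515808105469)
strap 200 ((423.4676513671875, -268.39453125), (137.1770477294922, 29.702566146850586), 13.896199226379395) [[353.29998779296875, -270.5], [360.5, -299.29998779296875], [493.6000061035156, -266.29998779296875], [486.5, -237.5]]
 hole ((475.65838623046875, -255.52366638183594), (20.068302154541016, 20.465103149414062), 39.51197052001953)
strap 210 ((423.52801513671875, -268.33746337890625), (135.78402709960938, 28.494203567504883), 13.653973579406738) [[354.20001220703125, -270.5], [360.8999938964844, -298.20001220703125], [492.8999938964844, -266.20001220703125], [486.1000061035156, -238.5]]
 hole ((475.7981872558594, -255.4631805419922), (21.340518951416016, 21.56629180908203), 44.05997848510742)
sq [[502.20001220703125, 296
[... 221 characters left out ...]
395.6000061035156, 264.70001220703125], [464.5, 229.60000610351562]]
sq [[498.5, 295.3999938964844], [490.29998779296875, 300.3999938964844], [402.70001220703125, 274.5], [396.5, 265.20001220703125], [465.0, 230.5]]
fence ((620.8290405273438, -24.56163787841797), (167.6974334716797, 61.47251892089844), 89.9859848022461)
fence ((626.1405029296875, -24.118148803710938), (166.7572021484375, 50.74652099609375), 89.95047760009766)
pin [[ 0.5955969  -0.08339619  0.028     ]] dowel [[ 0.50551675 -0.12182562  0.021     ]]
[[ 618.83820939   49.76278324    8.        ]
 [ 645.29618264 -115.57370319    8.        ]
 [ 469.07236894 -144.42068406    8.        ]
 [ 441.8448683    21.69269048    8.        ]]
```

```bash
cat >> h.py <<'E'
from scipy.spatial.transform import Rotation as R
def pose():
    o=bot.get_obs();q=o["tool_rot"];return np.array(o["eef_pos"]),R.from_quat([q[1],q[2],q[3],q[0]])
def plan(tp,yaw,n):
    "tool x down, tool z (jaw) at world yaw (deg) mod 180; prints equal rows for n steps (shift with turn compensated)"
    p,r=pose();m=r.as_matrix();z0=np.degrees(np.arctan2(m[1,2],m[0,2]))
    yaw=z0+(yaw-z0+90)%180-90
    a=np.radians(yaw);zt=np.array([np.cos(a),np.sin(a),0]);xt=np.array([0,0,-1.]);M=np.c_[xt,np.cross(zt,xt),zt]
    rv=(r.inv()*R.from_matrix(M)).as_rotvec()
    print("pos",np.round(p*1000,1),"z0 yaw",round(z0,2),"->",round(yaw,2),"tilt",np.round(m[:,0],4))
    print("turn units total",np.round(np.degrees(rv)/6,3))
    print("shift now-axes mm",np.round(r.inv().apply(np.array(tp)-p)*1000,1),"| after-turn axes",np.round(M.T@(np.array(tp)-p)*1000,1))
E
python3 - <<'E'
from h import *
plan([.420,-.269,.12],103.8,1)
S=np.load("side0.npz")["p"][:,:,::-1]
cv2.imwrite("pics/s1.png",cv2.resize(S[170:275,200:310],None,fx=6,fy=5.5,interpolation=cv2.INTER_CUBIC))
E
```

```text
pos [ 171.9 -652.2  230.4] z0 yaw -75.23 -> -76.2 tilt [-6.0e-04  1.6e-03 -1.0e+00]
turn units total [ 0.162 -0.016  0.001]
shift now-axes mm [ 110.9  337.6 -307.1] | after-turn axes [ 110.4  332.3 -313. ]
```

View pics/s1.png

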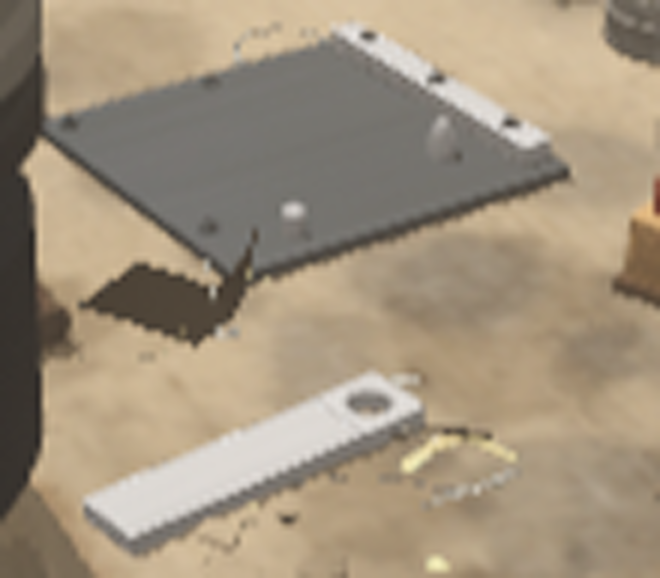

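```bash
python3 - <<'E'
from h import *
print("side pin",deproj("side",[[443.5/6+199.6,116/5.5+169.6]],.028)*1000,"eye",deproj("side",[[370.5/6+199.6,402.5/5.5+169.6]],.010)*1000)
print("side dowel",deproj("side",[[293/6+199.6,210/5.5+169.6]],.021)*1000)
D=np.load("top0.npz");d=D["d"]
c=bot.calibration("top");T=c["T"]
v,u=np.mgrid[0:384,0:512];P=np.stack([(u-c["cx"])/c["fx"]*d,-(v-c["cy"])/c["fy"]*d,-d],-1)@T[:3,:3].T+T[:3,3]
z=P[...,2]*1000
print(np.round(z[212:246:2,274:306:2]).astype(int))
print("strap z",np.median(z[225:245,333:340]),"plate",np.median(z[180:205,240:260]),"bench",np.median(z[225:240,150:180]))
print("grip area");print(np.round(z[212:232:1,126:150:1]).astype(int))
m=(z>38)&(z<60);m[:205]=0;m[240:]=0;m[:,:120]=0;m[:,155:]=0
print(P[m].mean(0),m.sum())
E
```

```text
side pin [[599.25772029 -79.14073229  28.        ]] eye [[ 476.03483004 -254.3079812    10.        ]]
side dowel [[ 505.39420505 -121.26141014   21.        ]]
[[  8   4  10   8  10  10   7  10   3   0   1  -1   1   0  -2  -1]
 [ 12   8   5   8   6   8   6   4   3   2  30  -4  -6   3   2  -4]
 [ 10   7   7  10  11  11   8  10   4  16  20  -2  -3   0  -5  -3]
 [ 10   7   5   0  -1   2   1   4   6   3  10   5  -5   3  -2   1]
 [ -5   2   1   0  -1   0   1   0   2   1   0   0  -2  -1   3   3]
 [  0   1  -1  -1  -3  -2   0   1  -3   0  -3  -3   3   2   2  -5]
 [ -1   0  -1  -1   4   3   1  -3  -1  -3   1   3   1   2   2  -6]
 [  0  -2   1   2  -5   3   4  -1   3   0  -1   1   1   0   1   6]
 [ -5   2  -3  -1  -4   1   3  -1  -3  -1  -2  -1  -1   4  -1  -6]
 [  2   0  -1   1   0   6  -5   3   0   3   5   3   0   2  -3  -1]
 [ -1   6 -10  -1  -2  -4   0   3  -1  -2  -1   3   0  -1   2  -2]
 [  4  -1  -2  -3   2  -2   1   0   3  -4   4  -1   0  -3  -4   2]
 [  1   0   0   2   1  -1   1  -1  -2   2   2   1  -1   1  -1   1]
 [ -5  -2   1   3   0  -3  -3   2  -1   3  -4   2  -1  -3  -5  -4]
 [ 
[... 2123 characters left out ...]
   14    7   12   10    1    0   -4]
 [  -5   -1   -7   -4   45   46   46   46   41   32   26   18    8   -1
    13    9   11   10   10   10   12    5    3   -2]
 [  -3    3   -4   -7   -2   35   37   31   31   28   22   13    6   11
    15   13    8    9   11   10    5   -4    0   -2]
 [  -4   -6    0    1    0    1   -4   -1   16   13    6    8    3   13
    11    9    8   14    6    9    2    3    3    0]
 [  -3    0   -1   -2    0    1   -1   -1   -6    8    5    4   13   11
    12   12   13   10    9 1294    1   -1   -1   -1]
 [  -1   -5    2   -6   -6   -4    1   -2   -1    7    8    6   15   12
    14    3   14   11    7    1   -1   -3   -4    2]]
[0.45086329 0.2718323  0.04624439] 68
```

```bash
python3 -m jog '0 50 -50 0 0 0 85;0 50 -50 0 0 0 85;0 50 -50 0 0 0 85;0 50 -50 0 0 0 85;0 50 -50 0.16 0 0 85'
```

```text
t: 0.6
eef_pos: [0.2985, -0.4346, 0.231]
tool_rot: [0.556, 0.436, 0.557, -0.436]
contact_force: [1.4, 0.4, 0.3]
gripper_width: 0.995
```

```bash
python3 - <<'E'
from h import *
plan([.420,-.269,.12],103.8,1)
E
```

```text
pos [ 298.5 -434.6  231. ] z0 yaw -76.21 -> -76.2 tilt [-3.e-04  3.e-04 -1.e+00]
turn units total [-0.001 -0.003  0.002]
shift now-axes mm [ 111.   157.5 -131.9] | after-turn axes [ 111.   157.5 -131.9]
```

```bash
python3 -m jog '15 32 -26 0 0 0 70;25 32 -27 0 0 0 60;25 32 -27 0 0 0 60;25 32 -26 0 0 0 60;21 30 -26 0 0 0 60'; python3 -m jog '0 0 0 0 0 0 60;0 0 0 0 0 0 60'; python3 - <<'E'
from h import *
plan([.420,-.269,.002],103.8,1)
print(bot.get_obs()["contact_force"])
for n in ("top","side"):
    p,d=bot.read_camera(n);cv2.imwrite(f"pics/{n}1.png",p[:,:,::-1])
E
```

```text
t: 1.1
eef_pos: [0.4203, -0.2691, 0.1191]
tool_rot: [0.556, 0.436, 0.557, -0.436]
contact_force: [0.5, -0.7, -0.7]
gripper_width: 0.709
t: 1.3
eef_pos: [0.4198, -0.2698, 0.1196]
tool_rot: [0.556, 0.435, 0.558, -0.436]
contact_force: [0.1, -0.1, 0.2]
gripper_width: 0.7
pos [ 419.8 -269.8  119.6] z0 yaw -76.04 -> -76.2 tilt [-1.6e-03  9.0e-04 -1.0e+00]
turn units total [ 0.027 -0.012  0.013]
shift now-axes mm [117.6   0.5  -0.6] | after-turn axes [117.6   0.3  -0.7]
[ 0.1209489  -0.13679039  0.15106324]
```

View pics/side1.png

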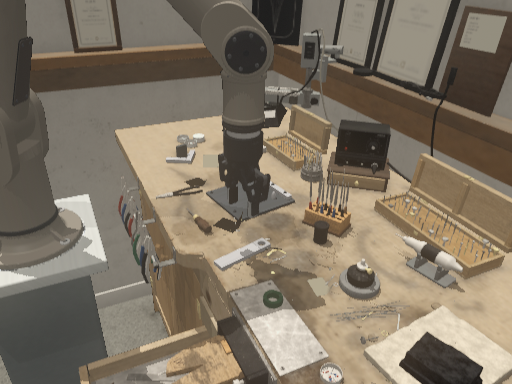

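View pics/top1.png

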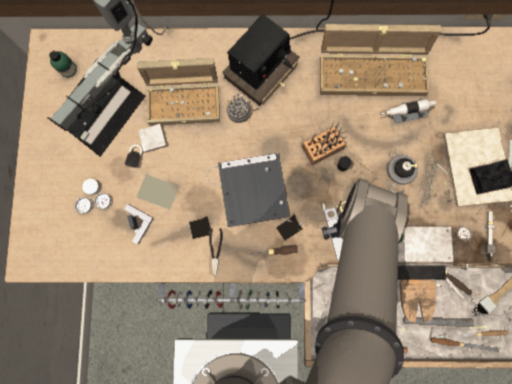

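```bash
python3 -m jog '35 0 0 0 0 0 55;35 0 0 0 0 0 55;25 0 0 0 0 0 55;10 0 0 0 0 0 55;0 0 0 0 0 0 55'; python3 - <<'E'
from h import *
plan([.420,-.269,.002],103.8,1)
print(bot.get_obs()["contact_force"])
p,d=bot.read_camera("side");cv2.imwrite("pics/s2.png",cv2.resize(p[190:290,190:310,::-1],None,fx=6,fy=6,interpolation=cv2.INTER_CUBIC))
E
```

```text
t: 1.9
eef_pos: [0.4188, -0.2717, 0.0148]
tool_rot: [0.556, 0.437, 0.557, -0.437]
contact_force: [0.0, 0.9, 0.3]
gripper_width: 0.647
pos [ 418.8 -271.7   14.8] z0 yaw -76.3 -> -76.2 tilt [-1.7e-03  3.0e-04 -1.0e+00]
turn units total [-0.017 -0.006  0.015]
shift now-axes mm [12.8  1.8 -2.3] | after-turn axes [12.8  1.8 -2.3]
[0.03951515 0.9094586  0.2545807 ]
```

View pics/s2.png

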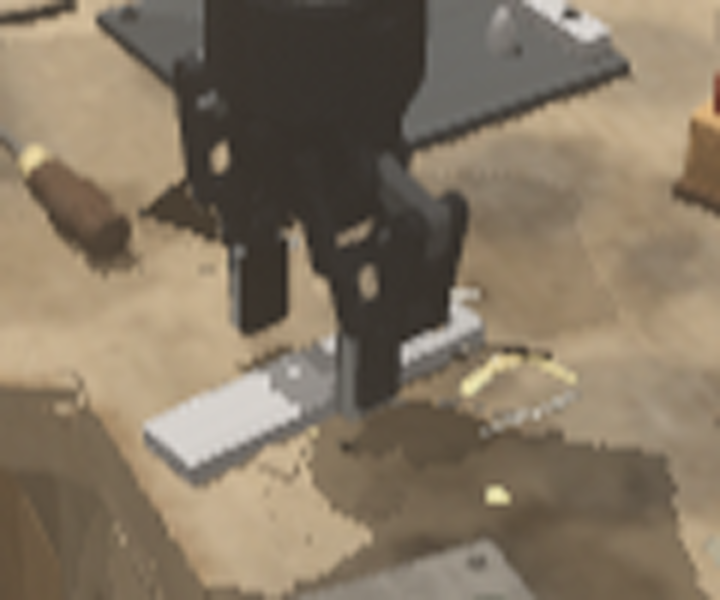

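```bash
python3 -m jog '5 1.5 -2 0 0 0 45;4 0 0 0 0 0 45;3 0 0 0 0 0 45;0 0 0 0 0 0 45;0 0 0 0 0 0 45' 40; python3 -m jog '0 0 0 0 0 0 20;0 0 0 0 0 0 20;0 0 0 0 0 0 20;0 0 0 0 0 0 20;0 0 0 0 0 0 20' 60;python3 - <<'E'
from h import *
plan([.420,-.269,.002],103.8,1)
print(bot.get_obs()["contact_force"])
p,d=bot.read_camera("side");cv2.imwrite("pics/s3.png",cv2.resize(p[190:290,190:310,::-1],None,fx=6,fy=6,interpolation=cv2.INTER_CUBIC))
E
```

```text
t: 2.45
eef_pos: [0.4209, -0.2685, 0.0034]
tool_rot: [0.557, 0.436, 0.556, -0.436]
contact_force: [0.6, -0.4, 0.1]
gripper_width: 0.523
t: 2.95
eef_pos: [0.4209, -0.2683, 0.0038]
tool_rot: [0.557, 0.436, 0.557, -0.436]
contact_force: [-0.9, 1.2, 5.8]
gripper_width: 0.324
pos [ 420.9 -268.3    3.8] z0 yaw -76.18 -> -76.2 tilt [-0.e+00  1.e-04 -1.e+00]
turn units total [ 0.003 -0.001  0.   ]
shift now-axes mm [ 1.8 -1.   0.5] | after-turn axes [ 1.8 -1.   0.5]
[-0.92963238  1.16642032  5.82264667]
```

View pics/s3.png

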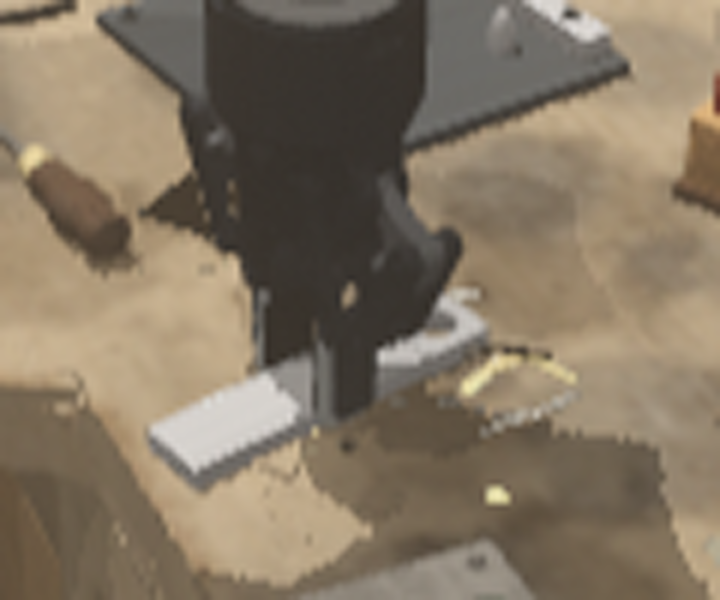

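```bash
python3 -m jog '-30 0 0 0 0 0 20;-30 0 0 0 0 0 20;-20 0 0 0 0 0 20;0 0 0 0 0 0 20;0 0 0 0 0 0 20';python3 - <<'E'
from h import *
from scipy.optimize import least_squares
D=np.load("top0.npz")["p"]
# fence outer edge contour in top view: bright, low saturation
a=D[145:175,215:285].astype(np.uint8);a=cv2.resize(a,None,fx=6,fy=6,interpolation=cv2.INTER_CUBIC);hsv=cv2.cvtColor(a,cv2.COLOR_RGB2HSV)
m=((hsv[...,1]<35)&(hsv[...,2]>150)).astype(np.uint8)
n,l,st,ce=cv2.connectedComponentsWithStats(m);k=1+np.argmax(st[1:,4]);c,_=cv2.findContours((l==k).astype(np.uint8),cv2.RETR_EXTERNAL,cv2.CHAIN_APPROX_NONE)
o=deproj("top",zm(c[0][:,0],215,145),.02)*1000
r=cv2.minAreaRect(o[:,:2].astype(np.float32));print("fence",r)
obs=np.array([[618.8,49.8],[645.3,-115.6],[469.1,-144.4],[441.8,21.7],[595.6,-83.4],[599.3,-79.1],[505.5,-121.8],[505.4,-121.3],r[0]])
mod=np.array([[90,85],[90,-85],[-90,-85],[-90,85],[47,-45],[47,-45],[-50,-68],[-50,-68],[78,0]],float)
def f(p):
    c,s=np.cos(p[2]),np.sin(p[2]);return (mod@np.array([[c,s],[-s,c]])+p[:2]-obs).ravel()
s=least_squares(f,[543,-47,.16],loss="soft_l1");print(s.x,np.degrees(s.x[2]));print(np.round(s.fun.reshape(-1,2),1))
c,q=np.cos(s.x[2]),np.sin(s.x[2]);print("pin",np.array([47,-45])@np.array([[c,q],[-q,c]])+s.x[:2])
plan([.542,-.0923,.08],-80.7,1)
print(bot.get_obs()["contact_force"])
E
```

```text
t: 3.5
eef_pos: [0.4207, -0.2685, 0.0832]
tool_rot: [0.557, 0.436, 0.556, -0.436]
contact_force: [-0.2, 0.2, -1.7]
gripper_width: 0.324
fence ((620.0310668945312, -33.71287536621094), (18.1965274810791, 151.49594116210938), 9.922213554382324)
[ 5.43691010e+02 -4.64439594e+01  1.62713085e-01] 9.32277303705396
[[-0.1  2.2]
 [ 1.  -0.1]
 [-0.5 -0.5]
 [-0.7  1.2]
 [ 1.8  0.2]
 [-1.9 -4.1]
 [-0.1  0.2]
 [-0.  -0.3]
 [ 0.6 -0.1]]
pin [597.36002837 -83.23575838]
pos [ 420.7 -268.5   83.2] z0 yaw -76.2 -> -80.7 tilt [ 2.e-04 -3.e-04 -1.e+00]
turn units total [ 0.75   0.003 -0.002]
shift now-axes mm [   3.1  159.9 -142.2] | after-turn axes [   3.2  148.2 -154.3]
[-0.21043335  0.17857693 -1.67145145]
```

```bash
python3 -m jog '0 0 0 0.74 0 0 20;0 30 -31 0 0 0 20;0 30 -31 0 0 0 20;0 30 -31 0 0 0 20;0 30 -31 0 0 0 20';python3 -m jog '0 18 -19 0 0 0 20;0 10 -11 0 0 0 20;0 0 0 0 0 0 20;0 0 0 0 0 0 20;0 0 0 0 0 0 20';python3 - <<'E'
from h import *
plan([.542,-.0923,.08],-80.7,1)
for n in ("side","top"):
    p,d=bot.read_camera(n);np.savez(n+"4.npz",p=p,d=d);cv2.imwrite(f"pics/{n}4.png",p[:,:,::-1])
    w=(slice(150,250),slice(200,330)) if n=="side" else (slice(145,235),slice(210,310))
    cv2.imwrite(f"pics/{n}4z.png",cv2.resize(p[w][:,:,::-1],None,fx=6,fy=6,interpolation=cv2.INTER_CUBIC))
E
```

```text
t: 4.0
eef_pos: [0.5187, -0.1251, 0.0816]
tool_rot: [0.538, 0.457, 0.54, -0.458]
contact_force: [0.3, -1.5, -1.0]
gripper_width: 0.321
t: 4.5
eef_pos: [0.5404, -0.0948, 0.0828]
tool_rot: [0.538, 0.458, 0.539, -0.459]
contact_force: [-0.3, -0.2, -1.5]
gripper_width: 0.325
pos [540.4 -94.8  82.8] z0 yaw -80.8 -> -80.7 tilt [-0.0017 -0.001  -1.    ]
turn units total [-0.017  0.007  0.018]
shift now-axes mm [ 2.8  2.  -2.2] | after-turn axes [ 2.8  2.  -2.2]
```

View pics/side4z.png

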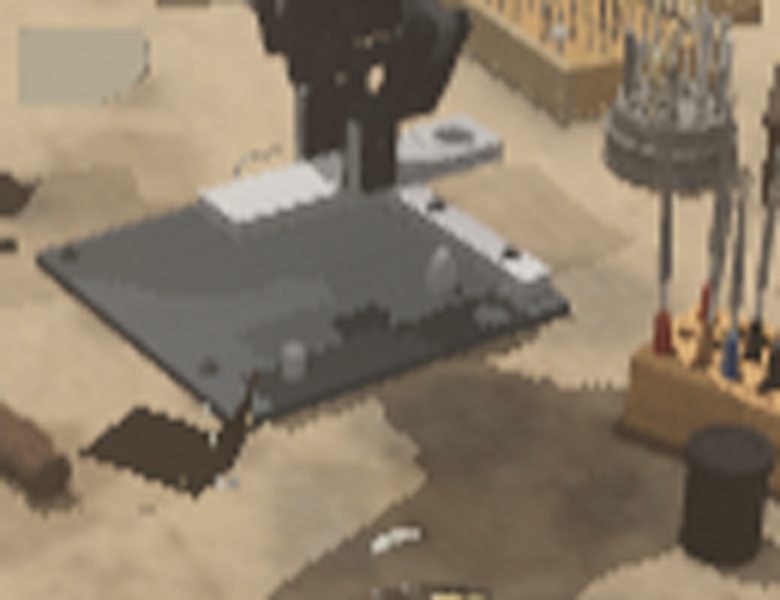

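View pics/top4z.png

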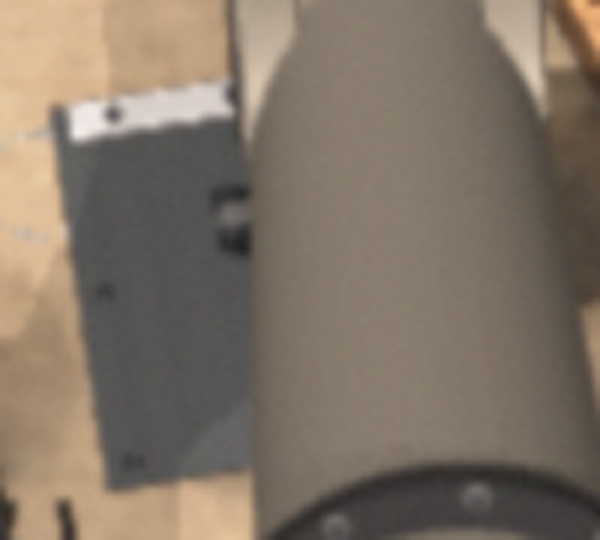

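```bash
python3 - <<'E'
from h import *
p,r=pose();P=np.load("side4.npz")["p"]
e=p+56e-3*r.as_matrix()[:,1];print("eye expected (TCP)",e*1000)
cs=comp(P,262,165,286,182,140)
for c in cs:
    o=deproj("side",c,.089)*1000;print(len(c),cv2.fitEllipse(o[:,:2].astype(np.float32)))
print(deproj("side",zm([[455,134]],200,150),.089)*1000)
# predicted pin axis in side image
for nm,q in (("top-model",(.5974,-.0832)),("side",(.5993,-.0791))):
    print(nm,np.round((proj("side",[[*q,.008],[*q,.021],[*q,.028]])-[200,150]+.5)*6-.5,1).tolist())
E
python3 - <<'E'
import cv2,numpy as np
P=np.load("side0.npz")["p"]
cv2.imwrite("pics/pin.png",cv2.resize(P[182:212,255:295,::-1],None,fx=20,fy=20,interpolation=cv2.INTER_NEAREST))
T=np.load("top0.npz")["p"]
cv2.imwrite("pics/pint.png",cv2.resize(T[158:182,252:284,::-1],None,fx=20,fy=20,interpolation=cv2.INTER_NEAREST))
E
```

```text
eye expected (TCP) [596.1658889  -85.38226799  83.10433721]
593 ((597.2951049804688, -94.30307006835938), (52.01194763183594, 105.05635833740234), 144.43734741210938)
85 ((595.7890625, -89.23056030273438), (15.028173446655273, 16.807247161865234), 46.660221099853516)
[[597.09171056 -87.91561255  89.        ]]
top-model [[442.2, 290.2], [443.5, 265.2], [444.2, 251.5]]
side [[441.6, 285.2], [442.9, 260.2], [443.6, 246.6]]
```

View pics/pin.png

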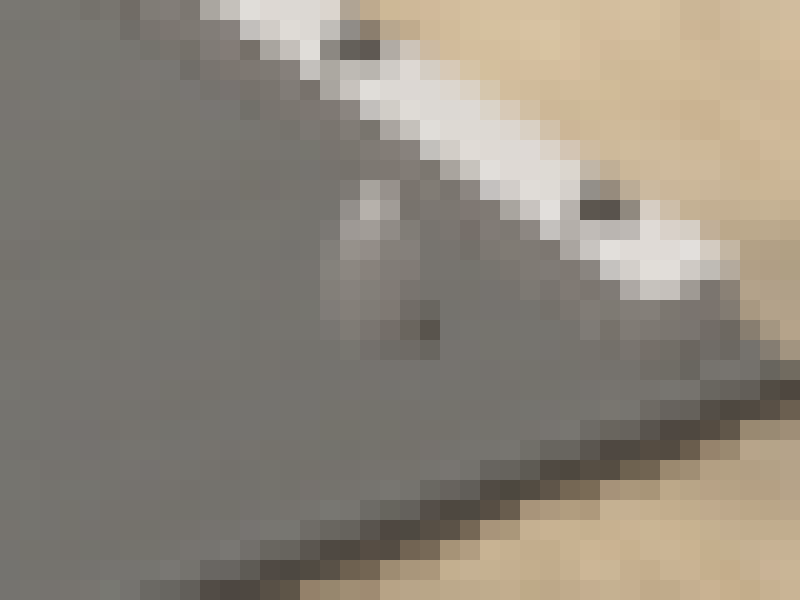

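View pics/pint.png

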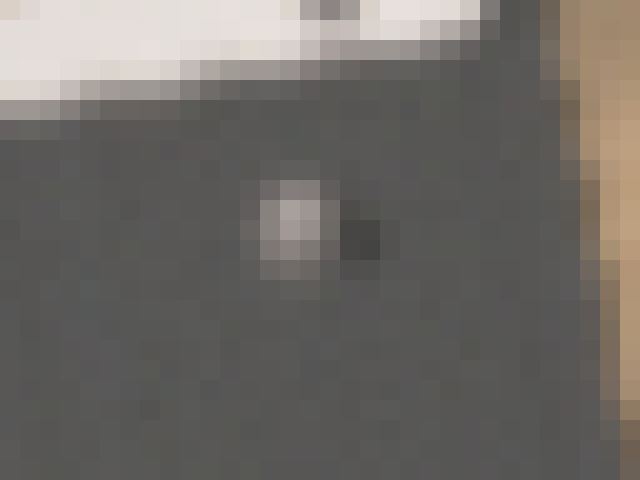

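```bash
python3 - <<'E'
from h import *
D=np.load("side4.npz");P=D["p"];d=D["d"]
def cloud(name,d):
    c=bot.calibration(name);T=c["T"];v,u=np.mgrid[0:384,0:512]
    return np.stack([(u-c["cx"])/c["fx"]*d,-(v-c["cy"])/c["fy"]*d,-d],-1)@T[:3,:3].T+T[:3,3]
W=cloud("side",d)*1000
m=(W[...,2]>70)&(W[...,2]<105);m[:165]=0;m[190:]=0
g=P.min(2)>150; m&=g
X=W[m];print(len(X))
p,r=pose();M=r.as_matrix()
L=(X-p*1000)@M  # tool coords: x down,y along,z jaw
for lo,hi in((-80,-40),(-40,-10),(10,30),(30,50),(50,80)):
    k=(L[:,1]>lo)&(L[:,1]<hi)
    if k.sum():print(lo,hi,k.sum(),"z",np.median(X[k,2]).round(1),"lat range",np.percentile(L[k,2],[2,50,98]).round(1),"along",L[k,1].min().round(1),L[k,1].max().round(1))
D0=np.load("side0.npz");W0=cloud("side",D0["d"])*1000
print("bench strap z", np.median(W0[248:258,232:245,2]), np.median(W0[242:248,252:258,2]),"plate",np.median(W0[190:205,240:260,2]))
E
```

```text
209
-80 -40 69 z 88.9 lat range [-14.    2.9  16.2] along -65.6 -40.0
-40 -10 65 z 88.7 lat range [-14.    3.3  16.6] along -39.4 -13.6
10 30 6 z 88.8 lat range [-0.4  7.7 11.8] along 23.4 28.9
30 50 36 z 88.8 lat range [-13.7   4.3  15.2] along 30.8 49.4
50 80 33 z 88.8 lat range [-12.7  -0.8  16.2] along 50.5 74.1
bench strap z 9.59772220231625 9.797555774169464 plate 7.940341241942816
```

```bash
python3 -m jog '20 2 -2.2 0 0 0 20;20 0 0 0 0 0 20;6 0 0 0 0 0 20;0 0 0 0 0 0 20;0 0 0 0 0 0 20';python3 - <<'E'
from h import *
plan([.542,-.0923,.012],-80.65,1)
p,r=pose();print("eye",(p+.056*r.as_matrix()[:,1])*1000)
p,d=bot.read_camera("side");np.savez("side5.npz",p=p,d=d)
cv2.imwrite("pics/s5.png",cv2.resize(p[160:240,220:310][:,:,::-1],None,fx=8,fy=7,interpolation=cv2.INTER_CUBIC))
E
```

```text
t: 5.1
eef_pos: [0.5437, -0.0905, 0.0379]
tool_rot: [0.539, 0.458, 0.539, -0.458]
contact_force: [0.9, -1.1, -0.6]
gripper_width: 0.328
pos [543.7 -90.5  37.9] z0 yaw -80.67 -> -80.65 tilt [ 7.e-04 -2.e-04 -1.e+00]
turn units total [-0.004  0.003 -0.006]
shift now-axes mm [25.9 -2.   1.5] | after-turn axes [25.9 -2.   1.5]
eye [598.99589072 -81.38304509  37.96111775]
```

View pics/s5.png

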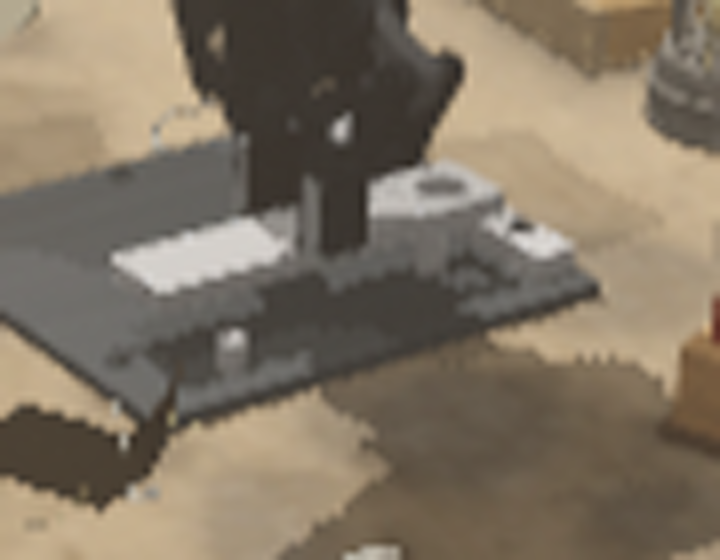

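```bash
for i in 1 2 3; do python3 -m jog '0 0 0 0 0 0 20' | sed -n 2p; done;python3 - <<'E'
from h import *
for i in range(6):
    p,r=pose();print(np.round(p*1000,1));bot.read_camera("side")
E
```

```text
eef_pos: [0.5441, -0.0902, 0.0382]
eef_pos: [0.5439, -0.0901, 0.038]
eef_pos: [0.5437, -0.09, 0.0377]
[543.7 -90.   37.7]
[543.6 -89.9  37.6]
[543.6 -90.   37.5]
[543.5 -90.   37.4]
[543.5 -90.   37.4]
[543.4 -89.9  37.3]
```

```bash
python3 -m jog '0 -1.8 2.1 0 0 0 20;0 0 0 0 0 0 20;0 0 0 0 0 0 20' ;python3 - <<'E'
from h import *
for i in range(2):
    p,d=bot.read_camera("side")
plan([.542,-.0923,.012],-80.65,1)
q,r=pose();print("eye",(q+.056*r.as_matrix()[:,1])*1000,bot.get_obs()["contact_force"])
cs=comp(p,262,175,286,197,150)
for c in cs:
    o=deproj("side",c,q[2]+.0062)*1000;print(len(c),cv2.fitEllipse(o[:,:2].astype(np.float32)))
cv2.imwrite("pics/s6.png",cv2.resize(p[165:215,240:300][:,:,::-1],None,fx=12,fy=12,interpolation=cv2.INTER_CUBIC))
E
```

```text
t: 6.05
eef_pos: [0.5419, -0.0926, 0.0373]
tool_rot: [0.539, 0.458, 0.539, -0.458]
contact_force: [0.4, 0.3, -1.7]
gripper_width: 0.326
pos [542.  -92.4  37.3] z0 yaw -80.63 -> -80.65 tilt [ 1.e-04  0.e+00 -1.e+00]
turn units total [ 0.003  0.    -0.001]
shift now-axes mm [25.3 -0.  -0.1] | after-turn axes [25.3 -0.  -0.1]
eye [597.29857875 -83.24482108  37.3218742 ] [ 0.13604751  0.46705517 -2.17699895]
493 ((610.9932250976562, -79.86976623535156), (50.59739303588867, 126.11000061035156), 143.49696350097656)
87 ((597.5214233398438, -86.00169372558594), (17.03183937072754, 18.27081298828125), 1.3757115602493286)
```

View pics/s6.png

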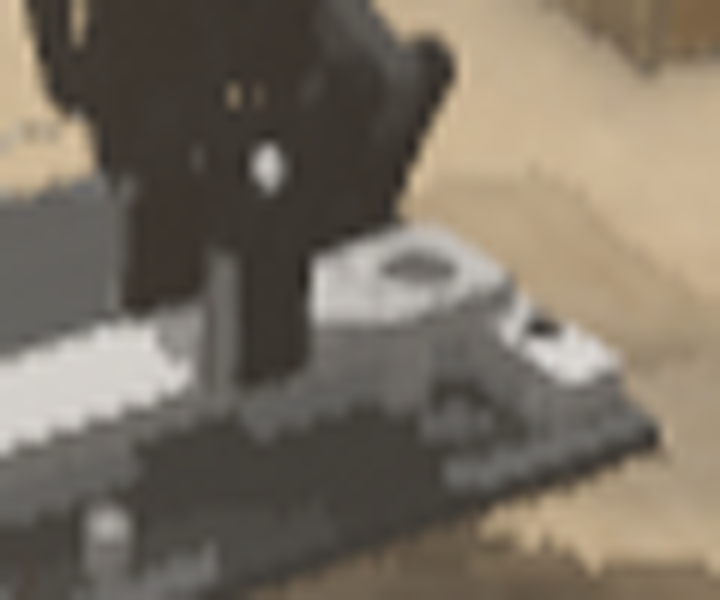

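```bash
python3 - <<'E'
from h import *
p=np.load("side0.npz")["p"]
for t in(140,150,160):
  for c in comp(p,250,234,274,256,t):
    o=deproj("side",c,.01)*1000;print(t,len(c),cv2.fitEllipse(o[:,:2].astype(np.float32)))
E
```

```text
140 498 ((475.392578125, -248.40545654296875), (59.597625732421875, 82.10714721679688), 124.75605010986328)
140 93 ((475.2457275390625, -253.96493530273438), (11.928349494934082, 16.156330108642578), 65.75377655029297)
140 73 ((501.61480712890625, -245.34996032714844), (6.935047149658203, 16.45160675048828), 174.9596710205078)
150 497 ((475.4607238769531, -248.00628662109375), (59.131568908691406, 81.64824676513672), 123.7286148071289)
150 98 ((475.3028259277344, -253.9268341064453), (13.508196830749512, 16.69544792175293), 65.76232147216797)
150 131 ((501.70654296875, -245.5146942138672), (12.460633277893066, 25.16503143310547), 161.92355346679688)
160 481 ((470.3179016113281, -250.3597869873047), (43.409278869628906, 73.85515594482422), 134.2771759033203)
160 102 ((475.334716796875, -253.9111328125), (14.8052339553833, 17.342239379882812), 66.85047149658203)
```

```bash
python3 -m jog '4 0 0 0 0 0 20;4 0 0 0 0 0 20;3 0 0 0 0 0 20;0 0 0 0 0 0 20;0 0 0 0 0 0 20'; python3 -m jog '3 0 0 0 0 0 20;3 0 0 0 0 0 20;0 0 0 0 0 0 20;0 0 0 0 0 0 20';python3 - <<'E'
from h import *
plan([.542,-.0923,.012],-80.65,1)
E
```

```text
t: 6.65
eef_pos: [0.5419, -0.0923, 0.0261]
tool_rot: [0.539, 0.457, 0.539, -0.458]
contact_force: [0.3, -0.1, -1.8]
gripper_width: 0.325
t: 7.05
eef_pos: [0.5419, -0.092, 0.0201]
tool_rot: [0.539, 0.457, 0.539, -0.457]
contact_force: [-0.3, 1.1, -2.3]
gripper_width: 0.323
pos [541.9 -92.   20.1] z0 yaw -80.61 -> -80.65 tilt [-3.e-04  3.e-04 -1.e+00]
turn units total [ 0.007 -0.003  0.002]
shift now-axes mm [8.1 0.  0.3] | after-turn axes [8.1 0.  0.3]
```

```bash
python3 -m jog '3 0 0 0 0 0 20;3 0 0 0 0 0 20;1 0 0 0 0 0 20;0 0 0 0 0 0 20;0 0 0 0 0 0 20';python3 - <<'E'
from h import *
plan([.542,-.0923,.012],-80.65,1)
p,d=bot.read_camera("side")
cv2.imwrite("pics/s7.png",cv2.resize(p[160:240,220:310][:,:,::-1],None,fx=8,fy=7,interpolation=cv2.INTER_CUBIC))
E
```

```text
t: 7.55
eef_pos: [0.542, -0.0921, 0.0133]
tool_rot: [0.539, 0.457, 0.539, -0.457]
contact_force: [-0.6, 2.2, -1.3]
gripper_width: 0.326
pos [542.  -92.1  13.3] z0 yaw -80.61 -> -80.65 tilt [-1.e-04  2.e-04 -1.e+00]
turn units total [ 0.006 -0.002  0.   ]
shift now-axes mm [ 1.3 -0.1  0.2] | after-turn axes [ 1.3 -0.1  0.2]
```

View pics/s7.png

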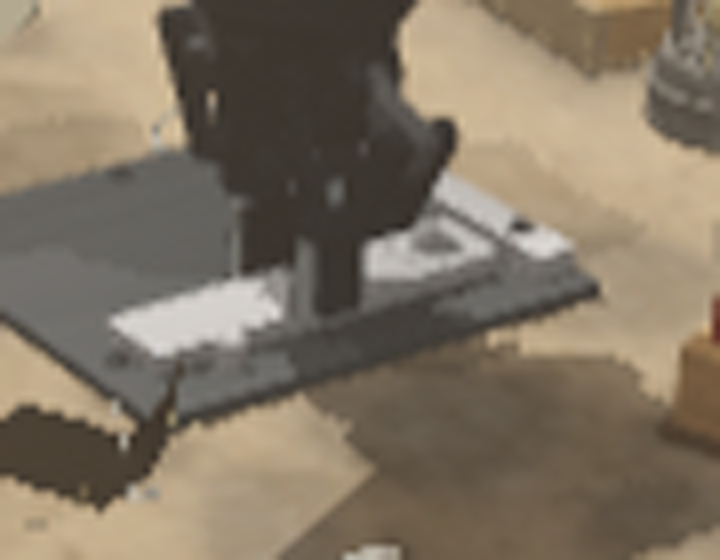

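```bash
python3 -m jog '0.8 0 0 0 0 0 20;0 0 0 0 0 0 20;0 0 0 0 0 0 45;0 0 0 0 0 0 45;0 0 0 0 0 0 45';python3 -m jog '0 0 0 0 0 0 50;-5 0 0 0 0 0 50;-25 0 0 0 0 0 50;-40 0 0 0 0 0 50;-40 0 0 0 0 0 50';python3 - <<'E'
from h import *
p,d=bot.read_camera("side")
cv2.imwrite("pics/s8.png",cv2.resize(p[160:240,220:310][:,:,::-1],None,fx=8,fy=7,interpolation=cv2.INTER_CUBIC))
E
```

```text
t: 8.1
eef_pos: [0.5421, -0.0932, 0.0126]
tool_rot: [0.539, 0.458, 0.539, -0.458]
contact_force: [-0.7, -0.3, 0.5]
gripper_width: 0.527
t: 8.6
eef_pos: [0.5414, -0.0923, 0.1237]
tool_rot: [0.539, 0.457, 0.54, -0.458]
contact_force: [1.1, -0.1, -0.3]
gripper_width: 0.586
```

View pics/s8.png

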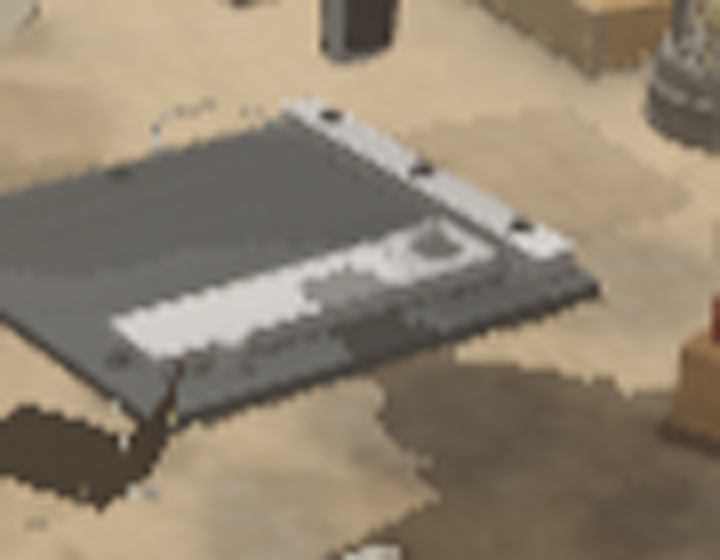

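```bash
python3 - <<'E'
from h import *
from scipy.optimize import least_squares
p=np.load("top0.npz")["p"]
for thr in (185,195,205):
    cs=comp(p,118,198,158,248,thr); cs.sort(key=len);o=deproj("top",cs[-1],0.012)[:,:2]*1000
    def loc(x):
        c,s=np.cos(x[2]),np.sin(x[2]);return (o-x[:2])@np.array([[c,-s],[s,c]])
    x=np.array([450.1,276.7,np.radians(-27.5)])
    for it in range(5):
        l=loc(x)
        A=(abs(l[:,0]-35)<4)&(l[:,1]>-28)&(l[:,1]<38); B=(abs(l[:,1]+35)<4)&(l[:,0]>-38)&(l[:,0]<28); C=(abs(l[:,1]-45)<5)&(l[:,0]>21)&(l[:,0]<33);Dm=(abs(l[:,0]+45)<5)&(l[:,1]>-33)&(l[:,1]<-21)
        def f(x):
            l=loc(x);return np.r_[l[A,0]-35,l[B,1]+35]
        x=least_squares(f,x,loss="soft_l1").x
    l=loc(x);print(thr,x[:2],np.degrees(x[2]),"end faces",l[C,1].mean(),l[Dm,0].mean(),A.sum(),B.sum())
plan([.450,.276,.12],-72.4,1)
E
```

```text
185 [450.2528451  274.17296796] -27.90160009228492 end faces 45.267794188199765 -46.52027199439757 125 131
195 [449.92880718 274.78310333] -27.908015284353397 end faces 43.05008410464483 -44.14985914723175 125 130
205 [449.53717772 275.50646054] -27.853828274963977 end faces 41.84483336647745 -42.31667676245394 127 132
pos [545.6 -92.7 130.5] z0 yaw -80.65 -> -72.4 tilt [ 0.0091 -0.001  -1.    ]
turn units total [-1.374  0.03  -0.082]
shift now-axes mm [   9.2  -34.5 -379.3] | after-turn axes [  10.5   20.3 -380.3]
```

```bash
python3 -m jog '0 0 0 -1.29 0 -0.08 60;0 2 -45 0 0 0 60;0 3 -48 0 0 0 60;0 3 -48 0 0 0 60;0 3 -48 0 0 0 60'; python3 -m jog '0 2 -48 0 0 0 60;0 2 -48 0 0 0 60;0 2 -45 0 0 0 60;0 2 -40 0 0 0 60;0 0 0 0 0 0 60';python3 - <<'E'
from h import *
bot.read_camera("top");bot.read_camera("top")
p,d=bot.read_camera("top");cv2.imwrite("pics/t9.png",p[:,:,::-1]);np.savez("top9.npz",p=p)
plan([.450,.2746,.12],-72.9,1)
E
```

```text
t: 9.15
eef_pos: [0.4964, 0.093, 0.1229]
tool_rot: [0.567, 0.418, 0.57, -0.422]
contact_force: [0.8, 0.4, -0.6]
gripper_width: 0.702
t: 9.65
eef_pos: [0.449, 0.2739, 0.1233]
tool_rot: [0.568, 0.417, 0.573, -0.418]
contact_force: [0.4, -1.0, -0.8]
gripper_width: 0.702
pos [451.5 266.1 122.5] z0 yaw -72.9 -> -72.9 tilt [-0.0081 -0.0027 -1.    ]
turn units total [0.    0.002 0.082]
shift now-axes mm [ 2.5  1.1 -8.5] | after-turn axes [ 2.5  1.1 -8.5]
```

View pics/t9.png

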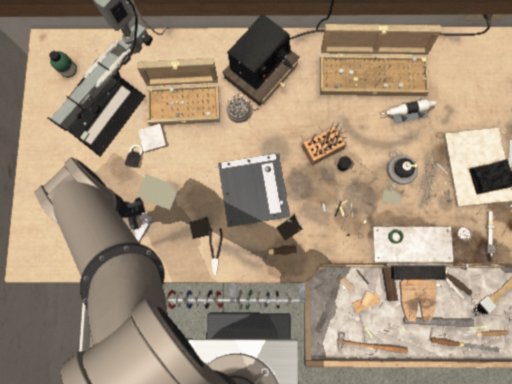

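```bash
python3 - <<'E'
from h import *
p=np.load("top9.npz")["p"]
for thr in(130,160,190):
    cs=comp(p,256,164,284,216,thr);cs.sort(key=len);o=deproj("top",cs[-1],.018)*1000
    r=cv2.minAreaRect(o[:,:2].astype(np.float32));print(thr,r)
    a=np.radians(9.33);c,s=np.cos(a),np.sin(a);print("center in jig",(np.array(r[0])-[543.69,-46.44])@np.array([[c,-s],[s,c]]))
cv2.imwrite("pics/t9z.png",cv2.resize(p[145:235,210:300][:,:,::-1],None,fx=6,fy=6,interpolation=cv2.INTER_CUBIC))
E
```

```text
130 ((545.9348754882812, -98.87926483154297), (141.46514892578125, 42.895103454589844), 9.678171157836914)
center in jig [ -6.28630269 -52.10948436]
160 ((546.328857421875, -98.83364868164062), (139.71888732910156, 40.611114501953125), 9.617993354797363)
center in jig [ -5.89013744 -52.12834422]
190 ((546.475341796875, -98.83740997314453), (137.92715454101562, 38.71927261352539), 9.665623664855957)
center in jig [ -5.74620069 -52.15580388]
```

View pics/t9z.png

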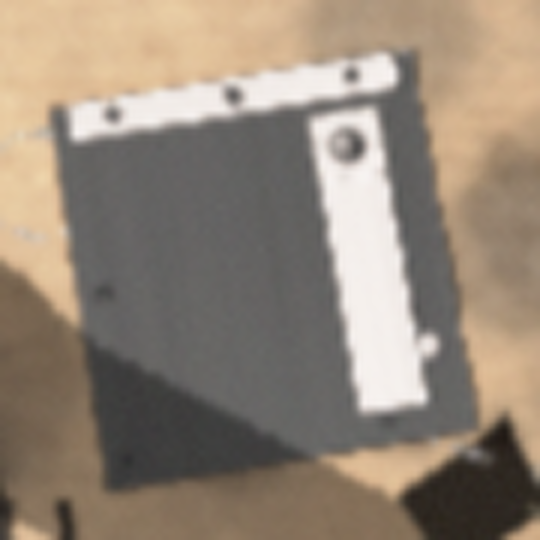

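```bash
python3 -m jog '0 1 -8 0 0 0.08 60;0 0 0 0 0 0 60;0 0 0 0 0 0 60;0 0 0 0 0 0 60;0 0 0 0 0 0 60';python3 - <<'E'
from h import *
p,d=bot.read_camera("side");cv2.imwrite("pics/s9.png",p[:,:,::-1])
plan([.450,.2746,.017],-72.9,1)
E
```

```text
t: 10.3
eef_pos: [0.4501, 0.2744, 0.1225]
tool_rot: [0.569, 0.42, 0.569, -0.42]
contact_force: [0.7, 0.2, 0.8]
gripper_width: 0.701
pos [450.1 274.5 122.5] z0 yaw -72.92 -> -72.9 tilt [-1.e-04  4.e-04 -1.e+00]
turn units total [-0.003 -0.004 -0.   ]
shift now-axes mm [ 1.055e+02 -0.000e+00 -1.000e-01] | after-turn axes [ 1.055e+02 -0.000e+00 -1.000e-01]
```

View pics/s9.png

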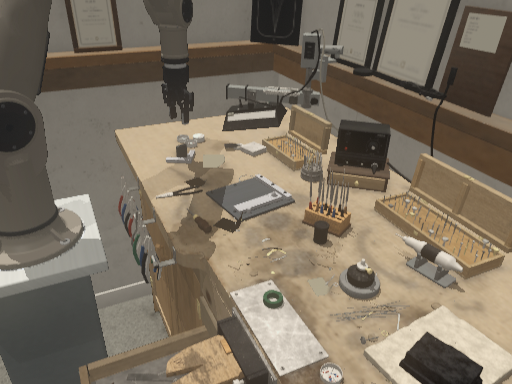

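```bash
python3 -m jog '35 0 0 0 0 0 55;35 0 0 0 0 0 55;20 0 0 0 0 0 50;8 0 0 0 0 0 50;0 0 0 0 0 0 50';python3 -m jog '0 0 0 0 0 0 50;0 0 0 0 0 0 50;0 0 0 0 0 0 50';python3 - <<'E'
from h import *
plan([.450,.2746,.017],-72.9,1);print(bot.get_obs()["contact_force"])
for n,s in(("side",np.s_[130:190,150:230]),("top",np.s_[180:250,100:190])):
    p,d=bot.read_camera(n);cv2.imwrite(f"pics/{n}10.png",cv2.resize(p[s][:,:,::-1],None,fx=8,fy=8,interpolation=cv2.INTER_CUBIC))
E
```

```text
t: 10.85
eef_pos: [0.4495, 0.2745, 0.0238]
tool_rot: [0.568, 0.42, 0.569, -0.421]
contact_force: [0.1, -0.4, 0.8]
gripper_width: 0.584
t: 11.15
eef_pos: [0.4506, 0.2753, 0.0256]
tool_rot: [0.569, 0.421, 0.569, -0.419]
contact_force: [-0.5, -0.3, 1.3]
gripper_width: 0.585
pos [450.6 275.3  25.6] z0 yaw -72.9 -> -72.9 tilt [ 0.0016  0.0016 -1.    ]
turn units total [-0.    -0.01  -0.019]
shift now-axes mm [ 8.6 -0.8  0.5] | after-turn axes [ 8.6 -0.8  0.5]
[-0.52987433 -0.3005025   1.31374237]
```

View pics/side10.png

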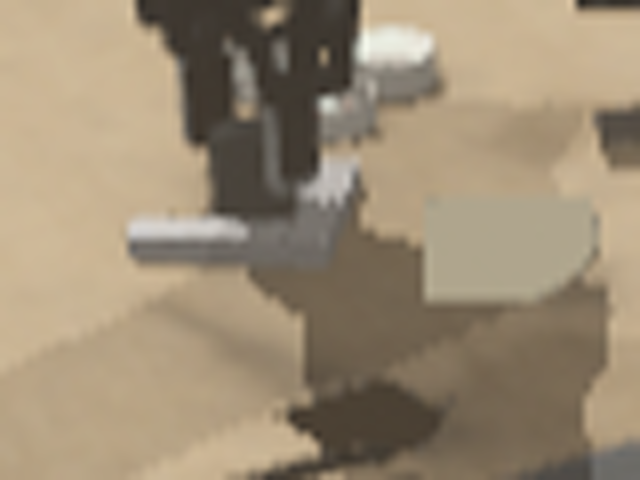

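```bash
python3 -m jog '5 -0.8 0.5 0 0 0 50;4 0 0 0 0 0 50;0 0 0 0 0 0 30;0 0 0 0 0 0 25;0 0 0 0 0 0 25' 60;python3 -m jog '0 0 0 0 0 0 5;0 0 0 0 0 0 5;0 0 0 0 0 0 5;0 0 0 0 0 0 5;0 0 0 0 0 0 5' 100;python3 - <<'E'
from h import *
plan([.450,.2746,.017],-72.9,1);print(bot.get_obs()["contact_force"])
p,d=bot.read_camera("side");cv2.imwrite("pics/s11.png",cv2.resize(p[130:190,150:230][:,:,::-1],None,fx=8,fy=8,interpolation=cv2.INTER_CUBIC))
E
```

```text
t: 11.75
eef_pos: [0.4493, 0.2742, 0.0155]
tool_rot: [0.569, 0.42, 0.569, -0.42]
contact_force: [-0.0, 0.0, 0.2]
gripper_width: 0.295
t: 12.25
eef_pos: [0.4494, 0.2745, 0.0159]
tool_rot: [0.569, 0.42, 0.569, -0.42]
contact_force: [-1.3, -0.2, 5.9]
gripper_width: 0.129
pos [449.4 274.5  15.9] z0 yaw -72.88 -> -72.9 tilt [ 3.e-04  1.e-03 -1.e+00]
turn units total [ 0.003 -0.008 -0.005]
shift now-axes mm [-1.1  0.6  0.1] | after-turn axes [-1.1  0.6  0.1]
[-1.33635952 -0.22111612  5.86100513]
```

View pics/s11.png

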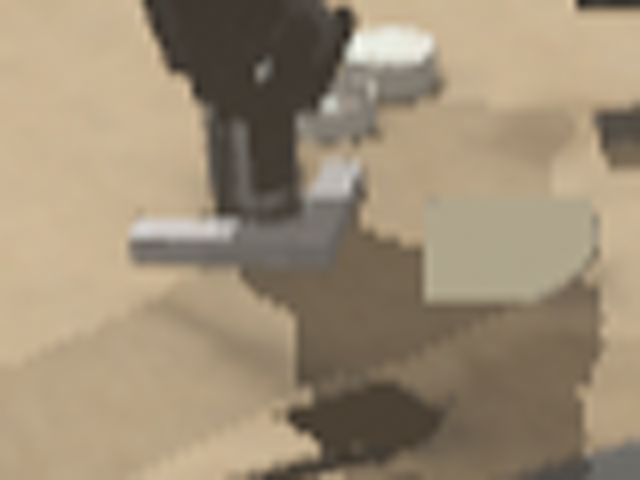

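```bash
python3 -m jog '-25 0 0 0 0 0 5;-30 0 0 0 0 0 5;-15 0 0 0 0 0 5;0 0 0 -1.24 0 0 5;0 0 0 -1.24 0 0 5';python3 -m jog '0 0 0 -1.24 0 0 5;0 0 0 -1.24 0 0 5;0 0 0 -1.24 0 0 5;0 0 0 0 0 0 5;0 0 0 0 0 0 5';python3 - <<'E'
from h import *
plan([.5607,-.0264,.086],-35.67,1);print(bot.get_obs()["contact_force"],bot.get_obs()["q"])
E
```

```text
t: 12.8
eef_pos: [0.4493, 0.2736, 0.0856]
tool_rot: [0.619, 0.341, 0.619, -0.341]
contact_force: [-0.2, 0.1, -3.1]
gripper_width: 0.122
t: 13.3
eef_pos: [0.449, 0.2735, 0.085]
tool_rot: [0.672, 0.218, 0.673, -0.218]
contact_force: [0.6, -0.5, -2.5]
gripper_width: 0.12
pos [449.  273.5  85. ] z0 yaw -35.92 -> -35.67 tilt [-0.0011 -0.     -1.    ]
turn units total [-0.041 -0.009  0.007]
shift now-axes mm [  -1.1 -177.4  266.4] | after-turn axes [  -1.  -178.5  265.6]
[ 0.58913662 -0.52855063 -2.45752703] [-0.28096141  0.47277792 -0.4775288   2.00663703  0.31637777  0.73471824
 -1.57801872]
```

```bash
python3 -m jog '0 -27 40 -0.04 0 0 5;0 -27 40 0 0 0 5;0 -27 40 0 0 0 5;0 -27 40 0 0 0 5;0 -27 40 0 0 0 5';python3 -m jog '0 -25 38 0 0 0 5;0 -18 27 0 0 0 5;0 0 0 0 0 0 5;0 0 0 0 0 0 5;0 0 0 0 0 0 5';python3 - <<'E'
from h import *
plan([.5607,-.0264,.027],-35.67,1);print(bot.get_obs()["contact_force"])
for n,s in(("side",np.s_[140:240,200:310]),("top",np.s_[145:235,190:310])):
    p,d=bot.read_camera(n);np.savez(n+"12.npz",p=p,d=d);cv2.imwrite(f"pics/{n}12.png",cv2.resize(p[s][:,:,::-1],None,fx=6,fy=6,interpolation=cv2.INTER_CUBIC))
E
```

```text
t: 13.8
eef_pos: [0.534, 0.0461, 0.0854]
tool_rot: [0.673, 0.216, 0.673, -0.216]
contact_force: [0.5, 0.0, -2.3]
gripper_width: 0.121
t: 14.3
eef_pos: [0.5612, -0.0231, 0.0852]
tool_rot: [0.673, 0.215, 0.674, -0.215]
contact_force: [0.1, -0.2, -1.8]
gripper_width: 0.121
pos [561.2 -23.1  85.2] z0 yaw -35.42 -> -35.67 tilt [-7.0e-04  1.3e-03 -1.0e+00]
turn units total [ 0.042 -0.013 -0.006]
shift now-axes mm [58.2 -3.   1.6] | after-turn axes [58.2 -3.   1.5]
[ 0.13596328 -0.21941141 -1.77937239]
```

View pics/side12.png

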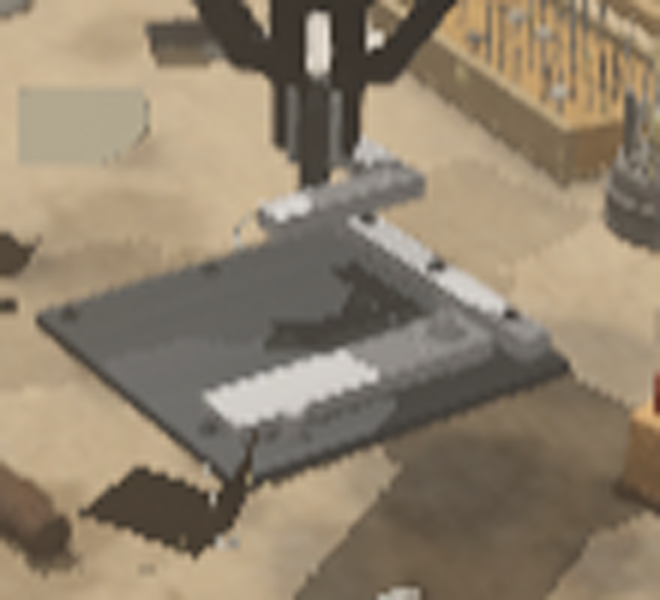

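View pics/top12.png

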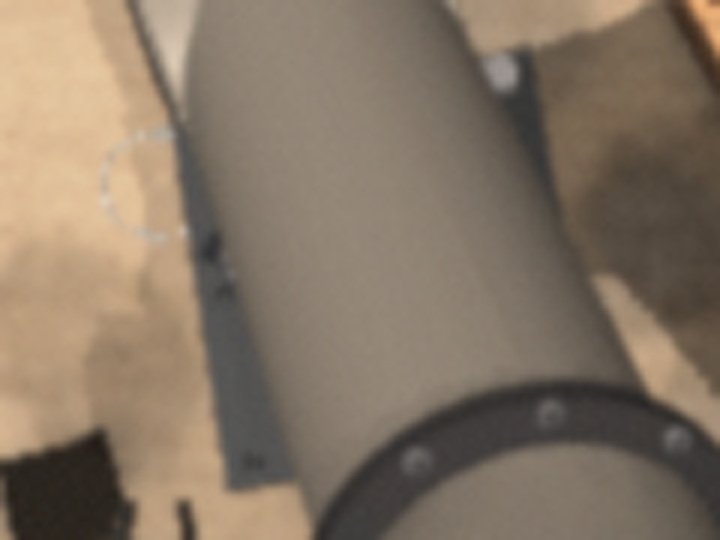

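```bash
python3 -m jog '20 -3 1.5 0.04 0 0 5;20 0 0 0 0 0 5;12 0 0 0 0 0 5;6 0 0 0 0 0 5;0 0 0 0 0 0 5';python3 -m jog '0 0 0 0 0 0 5;0 0 0 0 0 0 5;0 0 0 0 0 0 5';python3 - <<'E'
from h import *
plan([.5607,-.0264,.024],-35.67,1);print(bot.get_obs()["contact_force"])
p,d=bot.read_camera("side");cv2.imwrite("pics/s13.png",cv2.resize(p[140:240,200:310][:,:,::-1],None,fx=6,fy=6,interpolation=cv2.INTER_CUBIC))
E
```

```text
t: 14.9
eef_pos: [0.5608, -0.0273, 0.0268]
tool_rot: [0.673, 0.217, 0.674, -0.216]
contact_force: [0.6, -0.5, -2.9]
gripper_width: 0.121
t: 15.2
eef_pos: [0.5618, -0.0279, 0.0281]
tool_rot: [0.673, 0.217, 0.673, -0.216]
contact_force: [-0.1, 0.5, -3.0]
gripper_width: 0.125
pos [561.8 -27.9  28.1] z0 yaw -35.7 -> -35.67 tilt [ 1.2e-03  5.0e-04 -1.0e+00]
turn units total [-0.005  0.006 -0.011]
shift now-axes mm [ 4.1  0.6 -1.8] | after-turn axes [ 4.1  0.6 -1.8]
[-0.06238595  0.46651668 -2.95997035]
```

View pics/s13.png

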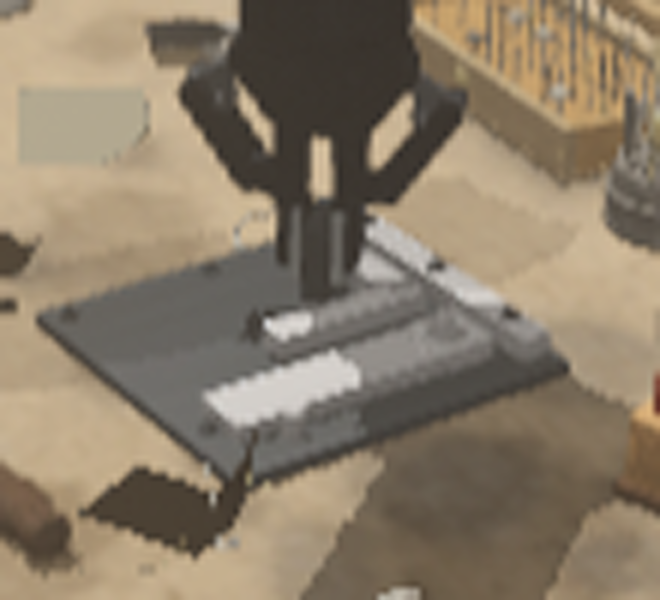

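Down gently until the plate takes weight.

```bash
python3 -m jog '2 0 0 0 0 0 5;1.5 0 0 0 0 0 5;0 0 0 0 0 0 5;0 0 0 0 0 0 5' ;python3 -m jog '0.5 0 0 0 0 0 5;0.5 0 0 0 0 0 5;0 0 0 0 0 0 5;0 0 0 0 0 0 5'; python3 - <<'E'
from h import *
plan([.5779,-.0388,.024],-35.67,1);print(bot.get_obs()["contact_force"])
E
```

```text
t: 15.65
eef_pos: [0.5613, -0.028, 0.0239]
tool_rot: [0.673, 0.217, 0.673, -0.217]
contact_force: [0.2, 0.3, -0.7]
gripper_width: 0.123
t: 16.05
eef_pos: [0.5613, -0.028, 0.0239]
tool_rot: [0.673, 0.217, 0.673, -0.217]
contact_force: [-4.8, -1.0, 9.2]
gripper_width: 0.124
pos [561.3 -28.   23.9] z0 yaw -35.7 -> -35.67 tilt [ 0.e+00 -1.e-04 -1.e+00]
turn units total [-0.004  0.001  0.   ]
shift now-axes mm [-0.1  0.9 19.8] | after-turn axes [-0.1  0.9 19.8]
[-4.79296234 -0.98943049  9.20941812]
```

```bash
python3 -m jog '-0.5 0.2 4 0 0 0 5;0 0.2 5 0 0 0 5;0 0 4 0 0 0 5;0 0 0 0 0 0 5;0 0 0 0 0 0 5' ;python3 - <<'E'
from h import *
plan([.5779,-.0388,.024],-35.67,1);print(bot.get_obs()["contact_force"])
E
```

```text
t: 16.55
eef_pos: [0.5716, -0.0338, 0.0239]
tool_rot: [0.673, 0.217, 0.674, -0.216]
contact_force: [-3.4, 3.0, 6.9]
gripper_width: 0.125
pos [571.6 -33.8  23.9] z0 yaw -35.63 -> -35.67 tilt [-7.0e-04  1.6e-03 -1.0e+00]
turn units total [ 0.007 -0.015 -0.008]
shift now-axes mm [-0.1 -0.4  8. ] | after-turn axes [-0.1 -0.4  8. ]
[-3.41761841  3.04134916  6.85229017]
```

```bash
python3 -m jog '0 0 3 0 0 0 5;0 0 2 0 0 0 5;0 0 0 0 0 0 5;0 0 0 0 0 0 5' ;python3 -m jog '0 0 1.5 0 0 0 5;0 0 1.5 0 0 0 5;0 0 0 0 0 0 5;0 0 0 0 0 0 5' ;python3 - <<'E'
from h import *
plan([.5779,-.0388,.024],-35.67,1);f=bot.get_obs()["contact_force"];a=np.radians(9.33);print("fjig",f[0]*np.cos(a)+f[1]*np.sin(a),-f[0]*np.sin(a)+f[1]*np.cos(a),f[2])
E
```

```text
t: 16.95
eef_pos: [0.5753, -0.0362, 0.0239]
tool_rot: [0.673, 0.217, 0.674, -0.216]
contact_force: [-6.0, 4.5, 7.8]
gripper_width: 0.12
t: 17.35
eef_pos: [0.5773, -0.0375, 0.0239]
tool_rot: [0.672, 0.216, 0.674, -0.215]
contact_force: [-6.5, 4.6, 9.8]
gripper_width: 0.127
pos [577.3 -37.5  23.9] z0 yaw -35.57 -> -35.67 tilt [-0.0022  0.0022 -1.    ]
turn units total [ 0.017 -0.029 -0.005]
shift now-axes mm [-0.1 -0.7  1.3] | after-turn axes [-0.1 -0.7  1.3]
fjig -5.674980559465208 5.643082299820003 9.82490987750293
```

```bash
cat > st.py <<'E'
from h import *
plan([.5779,-.0388,.024],-35.67,1);f=bot.get_obs()["contact_force"];a=np.radians(9.33);c,s=np.cos(a),np.sin(a);print("fjig",np.round([f[0]*c+f[1]*s,-f[0]*s+f[1]*c,f[2]],1))
p,r=pose();d=p[:2]*1000-[543.69,-46.44];print("tcp jig",np.round([d[0]*c+d[1]*s,-d[0]*s+d[1]*c],1))
E
python3 -m jog '-0.3 0 1.5 0 0 0 5;0 0 0 0 0 0 5;0 0 0 0 0 0 5' ;python3 st.py; python3 -m jog '0 0 1.5 0 0 0 5;0 0 0 0 0 0 5;0 0 0 0 0 0 5'; python3 st.py
```

```text
t: 17.65
eef_pos: [0.5773, -0.0376, 0.024]
tool_rot: [0.672, 0.216, 0.675, -0.215]
contact_force: [-9.8, 6.1, 9.7]
gripper_width: 0.125
pos [577.3 -37.6  24. ] z0 yaw -35.53 -> -35.67 tilt [-0.0044  0.0027 -1.    ]
turn units total [ 0.023 -0.049  0.003]
shift now-axes mm [-0.  -0.6  1.2] | after-turn axes [ 0.  -0.6  1.2]
fjig [-8.6  7.6  9.7]
tcp jig [34.6  3.3]
t: 17.95
eef_pos: [0.5774, -0.0377, 0.024]
tool_rot: [0.671, 0.216, 0.676, -0.215]
contact_force: [-14.2, 8.1, 14.9]
gripper_width: 0.124
pos [577.4 -37.7  24. ] z0 yaw -35.5 -> -35.67 tilt [-0.0065  0.0032 -1.    ]
turn units total [ 0.028 -0.069  0.012]
shift now-axes mm [ 0.  -0.6  1.1] | after-turn axes [ 0.  -0.6  1.1]
fjig [-12.7  10.2  14.9]
tcp jig [34.7  3.2]
```

```bash
python3 -m jog '-0.4 -1 1 0 0 0 5;0 0 0 0 0 0 5;0 0 0 0 0 0 5' ;python3 st.py; python3 - <<'E'
from h import *
for n,s in(("side",np.s_[150:230,210:310]),("top",np.s_[145:235,210:330])):
    p,d=bot.read_camera(n);np.savez(n+"14.npz",p=p,d=d);cv2.imwrite(f"pics/{n}14.png",cv2.resize(p[s][:,:,::-1],None,fx=7,fy=7,interpolation=cv2.INTER_CUBIC))
E
```

```text
t: 18.25
eef_pos: [0.5774, -0.0379, 0.0241]
tool_rot: [0.671, 0.216, 0.676, -0.214]
contact_force: [-13.3, 9.3, 12.9]
gripper_width: 0.125
pos [577.4 -37.9  24.1] z0 yaw -35.44 -> -35.67 tilt [-0.0068  0.0045 -1.    ]
turn units total [ 0.038 -0.077  0.003]
shift now-axes mm [ 0.1 -0.5  0.9] | after-turn axes [ 0.1 -0.5  0.9]
fjig [-11.6  11.4  12.9]
tcp jig [34.7  3. ]
```

View pics/side14.png

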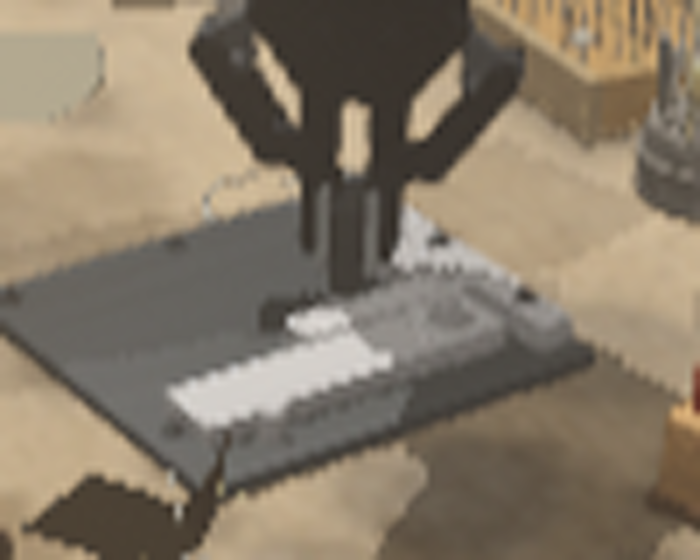

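```bash
python3 -m jog '-0.5 -1 1 0 0 0 5;0 -1 1 0 0 0 5;0 0 0 0 0 0 5;0 0 0 0 0 0 5' ;python3 st.py;python3 -m jog '0 0 0 0 0 0 5;0 0 0 0 0 0 5;0 0 0 0 0 0 5' ;python3 st.py
```

```text
t: 18.75
eef_pos: [0.5775, -0.0382, 0.0243]
tool_rot: [0.67, 0.216, 0.677, -0.213]
contact_force: [-14.0, 15.8, 10.3]
gripper_width: 0.122
pos [577.5 -38.2  24.3] z0 yaw -35.36 -> -35.67 tilt [-0.0075  0.0072 -0.9999]
turn units total [ 0.052 -0.098 -0.015]
shift now-axes mm [ 0.3 -0.2  0.7] | after-turn axes [ 0.3 -0.2  0.7]
fjig [-11.2  17.8  10.3]
tcp jig [34.7  2.7]
t: 19.05
eef_pos: [0.5774, -0.0382, 0.0243]
tool_rot: [0.67, 0.216, 0.677, -0.213]
contact_force: [-13.3, 15.5, 10.3]
gripper_width: 0.125
pos [577.4 -38.2  24.3] z0 yaw -35.36 -> -35.67 tilt [-0.0075  0.0072 -0.9999]
turn units total [ 0.052 -0.098 -0.014]
shift now-axes mm [ 0.3 -0.2  0.7] | after-turn axes [ 0.3 -0.2  0.7]
fjig [-10.6  17.5  10.3]
tcp jig [34.6  2.7]
```

View pics/top14.png

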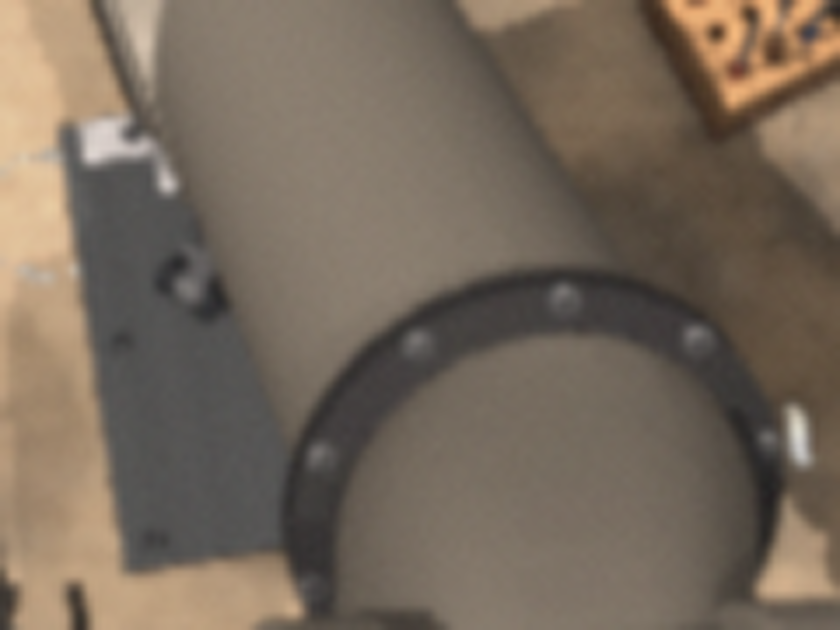

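```bash
python3 -m jog '0 1 1 0 0 0 5;0 0 0 0 0 0 5;0 0 0 0 0 0 5;0 0 0 0 0 0 5' ;python3 st.py; python3 - <<'E'
from h import *
a=np.radians(9.33);c,s=np.cos(a),np.sin(a)
J=lambda L:np.array([[(x*c-y*s+543.69)/1000,(x*s+y*c-46.44)/1000,z/1000] for x,y,z in L])
p,d=bot.read_camera("side")
im=cv2.resize(p[150:230,210:310][:,:,::-1],None,fx=8,fy=7,interpolation=cv2.INTER_CUBIC)
def dr(L,col):
    q=(proj("side",J(L))-[210,150]+.5)*[8,7]-.5;cv2.polylines(im,[q.round().astype(int)],True,col,1)
x0=47-57
dr([(x0-65,-63,18),(x0+72,-63,18),(x0+72,-33,18),(x0-65,-33,18)],(0,0,255))
dr([(70,-33,20),(70,47,20),(54,47,20),(54,-17,20),(-10,-17,20),(-10,-33,20)],(0,255,0))
dr([(-90,-85,8),(90,-85,8),(90,85,8),(-90,85,8)],(255,0,0))
cv2.imwrite("pics/s15.png",im)
E
```

```text
t: 19.45
eef_pos: [0.5775, -0.0382, 0.0243]
tool_rot: [0.67, 0.216, 0.678, -0.214]
contact_force: [-17.4, 15.1, 15.1]
gripper_width: 0.124
pos [577.5 -38.2  24.3] z0 yaw -35.36 -> -35.67 tilt [-0.0101  0.0065 -0.9999]
turn units total [ 0.051 -0.115  0.005]
shift now-axes mm [ 0.3 -0.3  0.7] | after-turn axes [ 0.3 -0.3  0.7]
fjig [-14.7  17.7  15.1]
tcp jig [34.7  2.7]
```

View pics/s15.png

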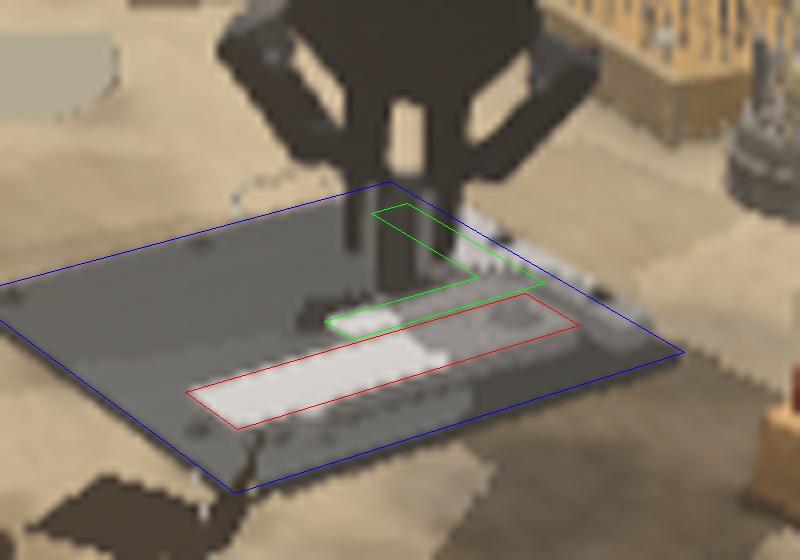

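```bash
python3 -m jog '0 0 0 0 0 0 5;0 0 0 0 0 0 5;0 0 0 0 0 0 5;0 0 0 0 0 0 5;0 0 0 0 0 0 5' ;python3 st.py; python3 -c "
from station import bot;print(bot.hand_in())"
```

```text
t: 20.0
eef_pos: [0.5775, -0.0382, 0.0243]
tool_rot: [0.67, 0.216, 0.678, -0.214]
contact_force: [-18.9, 15.6, 16.1]
gripper_width: 0.12
pos [577.5 -38.2  24.3] z0 yaw -35.36 -> -35.67 tilt [-0.0101  0.0065 -0.9999]
turn units total [ 0.051 -0.115  0.006]
shift now-axes mm [ 0.3 -0.3  0.7] | after-turn axes [ 0.3 -0.3  0.7]
fjig [-16.1  18.5  16.1]
tcp jig [34.7  2.7]
the job is handed in; nothing more can be done
None
```

I dropped the strap's eye over the pin, laid the strap flat beside the dowel and let go of it. I then gripped the angle by its upright, lowered it onto the plate and pressed it into the corner between fence and strap. I handed the job in at t = 20 s, still gripping and pressing; no verdict was reported.

- **Position:** the tool held still at (34.7, 2.7) mm in the jig frame, against a seat of (35, 2). The tool's jaw direction, taken as the angle's yaw, was about 0.3° off square, and the tool was tilted about 0.01 rad.
- **Pressing force:** the tool read about 16 N toward the fence, 18 N toward the strap and 16 N down. These are wrist readings; I did not measure the contact forces themselves.
- **Pictures:** in the last side picture the square-position outline of the strap matched closely. The angle's outline matched where it could be seen, along the leg against the strap. The arm hid this area from the top camera, so the final check rests on the side view alone.
- **Disagreement:** the side camera placed the eye about 1–3 mm from where the top camera and the arm had it, which is about half a pixel in that view. I went by the top camera, and the eye went over the pin without catching.
- **Bystanders:** none looked moved in the last pictures, but I did not measure their positions.

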